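Push a blunt cutter through the flap of the sharps box

ROBOT

A 6-joint arm with a two-finger parallel gripper is mounted at the origin on a cart in front of the work surface, level with it; the furniture and walls round the work are solid. World frame = base frame: x ahead of the robot, y to its left, z up, the work surface at z = 0. Lengths are in m, angles in rad, forces in N, time in s.
With the tool pointing down it reaches from about 0.275 to 0.825 m from the base axis. Payload 4.9 kg.
Tool frame: the origin (TCP) lies at the very end of the fingers, on their centre line; the grasp point (between the pads) lies 19 mm behind it; z points along the fingers, y is the line along which they close (so a half turn about z gives the same grasp; the last joint's range is limited). The gripper opens to 85 mm and grips with 20 to 120 N. Pads are 22 mm wide; open, the fingers measure 114 mm over their backs; the gripper's body (76 mm by 85 mm) begins 54 mm behind the grasp point. The pads swing forward as they close: fully open they stand 13 mm farther back than shut.
Start: joints at [-1.238, 0.326, -0.193, 1.052, 0, 1.437], TCP at [0.248, -0.491, 0.231] pointing down, gripper open.
Joint ranges: [-2.65, 2.65], [-0.97, 1.79], [-1.3, 1.35], [-1.93, 2.1], [-1.47, 1.37], [-3.14, 3.14]. Speed limits (rad/s): [2.57, 2.57, 3.14, 3.14, 3.14, 3.14].

INTERFACE

Orientations are given as a 3x3 rotation matrix whose columns are the frame's x, y, z axes.
In Python, from cell import env gives the robot as it stands.
- The arm moves only by the tool apply_moves, never from a script. Its argument "steps" is a list of rows, each a list of 7 numbers: the shift along the tool's x, y, z in mm, then the turn, a rotation vector about the tool's x, y, z in degrees, then the finger opening in mm, from 0 to 85.4. A call has exactly 10 rows; each row shifts and turns the commanded pose from where the row before left it, along the tool's axes as they then stand; what a row does not reach is not made up. A row lasts 1/12 s, in which the tool goes at most 41.7 mm and 7.16 degrees, less where a joint would pass 70% of its speed; a pose out of reach is approached as far as the arm can. A call with a gripper value outside its range is refused whole. The fingers move at their own pace and stop on an object; "newtons" is the grip in N (left out, the last holds). Time passes only in rows, so rows that do not move let the fingers close, or fill a call up. It gives the time, the measured TCP pose, the force, the opening and the grip force at its end, in the units of the state.
- env.read_state(): the state, without advancing time (a new reading comes with each control period).
- env.grab_frame(name): name is "scene" or "side" or "wrist"; returns a dict with "frame" (420x560x3 uint8, red, green, blue), "mtx" (3x3 intrinsics, pixels), "k1" (the pictures are not rectified: a ray, as slopes to the right and down, at radius r is drawn at 1 + k1 r^2 times it, then the intrinsics apply), "world_to_cam" (4x4, takes a point from world to camera coordinates). Camera axes: x right, y down, z forward; pixel columns grow to the right and rows downward; lengths in m; the calibration is good to about 2 mm. A picture is of the moment at which its call begins. There is no depth.
- env.finish_job(): hands the job in; it is judged then, once.
Trained networks look in a picture, given as the dict that the camera call returned (one of the last four; its "shot" number tells which), for a name from the list of things; names that differ only in an ending like _2 or _b are one class to them, and where a whole thing is asked for, a point or a joint stands for the part that bears it (a point fixed in the world has none). Each returns a list of dicts, best first, with "score" (0 to 1); they miss things now and then, are a little off and sometimes report something else, mostly with a low value. They report only what shows in the picture. A call takes as long as a camera call. They do not tell look-alikes from the thing itself.
- env.boxes_of(picture, label): "box" ([left, top, width, height] in pixels, round what is visible of it).
- env.cut_out(picture, label): "pixels" (420x560 bool, what is visible of it) and "box" ([left, top, width, height] in pixels, round what is visible of it).
The state is a dict: "time": time; "q": joint angles; "qd": joint speeds; "tau": joint torques, N m; "tcp_pos": TCP position; "eef_rot": TCP orientation; "ft_force": force on the tool from outside, world axes, zero at the start; "wrist_torque": the same for the moment, N m; "gripper_width": finger opening in m; "finger_force": force on a finger pad.
Only numpy, scipy, OpenCV 4.12 (cv2) and the standard library are available. Lean on these libraries where they do the work, as an engineer would, in place of code of your own. Each camera call takes 0.05 s, during which the arm holds its last target. There are 200 camera calls.

TASK

The blunt red-brown cutter on the ledge of the yellow-hooded sharps box is to go in for regrinding. Do not pick it up: gently push it along the ledge with the fingertips, blade first, through the hanging flap until the whole cutter slides down inside, then draw back so that the flap falls fully shut. Leave the things standing round the box where they are.

Things in the scene. Friction and masses are not known exactly. Their poses are not given: they have to be found in the camera images.
- sharps_box: grey sheet-metal sharps return box with a yellow hood, 270 long (x), 134 wide (y), 178 mm high, fixed. Origin on the bench under the middle of the flap; x points into the box, y left seen from the ledge side, z up. Yellow hood front: 3 mm sheet at x = -4 to -1 mm; hood top flat at z = 178 from there to x = 128. Inside, a slippery 45 degree plastic chute runs from the sill to the floor, 9 mm above the bench
- ledge (a point): middle of the front end of the flat steel ledge, on its surface: box x = -140, z = 110 mm. The ledge runs level from here to the mouth, open at this end. Two guide strips 9 mm high run along it, 66 mm apart inside (y = -33 to +33); outside them its rolled edges (y = +-65) stand 10 mm above it. A drawer pull on the front below sticks out 19 mm
- mouth (a point): middle of the mouth, on the sill at the flap: x = 0, y = 0, z = 110 mm in the box's frame, same axes. The mouth is 82 mm wide and 48 mm high (z = 110 to 158). The sill stays level to x = 6 mm, where the chute begins: what is pushed until its centre of mass is past the sill tips in and slides down
- flap (a joint): top-hung aluminium flap with a red lower edge, 92 wide x 52 mm high, 14 g, hanging just behind the mouth, hinge 164 mm above the bench; 0 = hanging shut, grows as its lower edge swings into the box, up to 1.45 rad; it opens only inwards, yields to a few tenths of a newton and falls shut by its own weight
- flap_edge (a point): middle of the flap's lower edge, 2 mm above the sill when shut; fixed to the flap
- blunt_cutter: lino cutter with a red-brown mushroom handle, 93 long, 27 wide, 26 mm high, about 28 g, lying on the ledge with its blade towards the flap. Origin midway along it on its underside; its own y runs from blade (tip at -46 mm) to the butt of the handle (+46 mm), z up as it lies at the start. Handle from y = -4 to +46, 26 mm thick at the butt; blade under 10 mm high. Its centre of mass lies in the handle at about y = +20 mm
- butt (a point): end of the handle, on its axis: at y = +46, z = 13 mm of the cutter
- middle (a point): point on the cutter's axis midway along it: y = 0, z = 13 mm of the cutter
- blade_tip (a point): tip of the blade: y = -46, z = 4 mm of the cutter
- good_cutter: second lino cutter with a light ochre handle, 93x27x26 mm, loose on the bench to the right of the box; stays there. Origin midway along it on its underside
- ink_red: red glass ink bottle with a dark cap, 38 mm across, 60 mm high, standing loose on the bench right of the box; stays there. Origin at the centre of its underside
- cork_block: cork sanding block 55x95x35 mm, loose on the bench left of the box; stays there. Origin at the centre of its underside
Mind the look-alikes: they are no part of the job. Leave any purple look-alike of the blunt_cutter alone.

How it is judged:
On the way, in this order (a step that is already met when the one before it is completed fails the run):
1. the cutter goes in under the flap blade first, its handle still on the ledge (x of blade_tip in the frame of sharps_box above 0.012 m and x of butt in the frame of sharps_box below -0.02 m and value of joint flap above 0.08 rad), for 0.1 s.
2. the whole cutter is through the mouth and past the flap (x of butt in the frame of sharps_box above 0.008 m and x of blade_tip in the frame of sharps_box above 0.03 m), for 0.1 s.
At the end, for the whole second after the job is handed in: the cutter lies at rest inside the box: both its ends past the flap, its middle below ledge height and between the walls; the flap hangs shut (within 0.05 rad) and still (all of step 2 and z of middle in the frame of sharps_box below 0.11 m and x of middle in the frame of sharps_box below 0.128 m and y of middle in the frame of sharps_box between -0.067 and 0.067 m and value of joint flap below 0.05 rad and velocity of joint flap below 0.1 rad/s and linear speed of blunt_cutter below 0.03 m/s); the robot touches nothing.
It fails at once if the cutter is lifted more than 20 mm off the ledge (z of middle in the frame of sharps_box above 0.143 m).
It fails at once if the cutter is knocked off the ledge onto the bench (z of middle in the frame of sharps_box below 0.095 m and x of middle in the frame of sharps_box below -0.01 m).
It fails at once if the fingers press on or squeeze the cutter with more than 12 N (contact force between the fingers and blunt_cutter above 12 N).
It fails at once if the gripper or arm strikes the flap or box with more than 25 N (contact force between the arm and sharps_box above 25 N).
It fails at once if the other cutter, the ink bottle or the cork block is moved by more than 20 mm (distance of any of good_cutter, ink_red, cork_block from where it was at the start of the episode above 0.02 m).
It also fails if it takes over 38 s, if anything falls off the work surface, if the arm or the gripper's body presses on something with over 40 N, if the wrist force passes 120 N, or if a joint passes its speed limit or range.

## Working session

There is one attempt and no reset: what is moved stays moved. The work goes in short steps, Python scripts to look and compute and a tool call to move; the robot and the scene stay as the last step left them, time stands still between calls to the robot, and variables do not carry over. Pictures are saved under pics/ and viewed, at most 10 in all, crops included, and the job is handed in when it is done.

Besides the shell and the picture viewer there is one more tool, called after "Call:" as name(argument=value, ...) on one line, values as JSON. apply_moves: Moves the arm, as the interface text tells. Its arguments: {"type":"object","properties":{"steps":{"type":"array"},"newtons":{"type":"number"}},"required":["steps"]}

```bash
mkdir -p pics; cat > h.py <<'E'
import numpy as np, cv2
from cell import env
def D(p): return np.array([p['k1'],0,0,0,0.])
def proj(p,X):
    X=np.atleast_2d(X); T=p['world_to_cam']; c=X@T[:3,:3].T+T[:3,3]
    s=c[:,:2]/c[:,2:]; s=s*(1+p['k1']*(s**2).sum(1,keepdims=True))
    return s@p['mtx'][:2,:2].T+p['mtx'][:2,2]
def ray(p,uv):
    s0=(np.asarray(uv,float)-p['mtx'][:2,2])/np.diag(p['mtx'])[:2]; s=s0.copy()
    for _ in range(20): s=s0/(1+p['k1']*(s@s))
    T=np.array(p['world_to_cam']); R=T[:3,:3]
    return -R.T@T[:3,3], R.T@np.r_[s,1]
def atz(p,uv,z):
    o,d=ray(p,uv); return o+d*(z-o[2])/d[2]
def save(p,n): cv2.imwrite('pics/'+n+'.png',p['frame'][:,:,::-1])
E
python3 - <<'E'
from h import *
ps={n:env.grab_frame(n) for n in('scene','side')}
im=np.hstack([ps[n]['frame'] for n in ps])
for n,p in ps.items():
    save(p,n+'0')
    for l in ('sharps_box','blunt_cutter','flap','good_cutter','ink_red','cork_block'):
        print(n,l,[(r['box'],round(r['score'],2)) for r in env.boxes_of(p,l)])
    print(ray(p,(280,210)))
E
```

```text
scene sharps_box [([234.1, 141.3, 117.2, 111.4], 0.83)]
scene blunt_cutter [([337.6, 261.8, 19.1, 19.6], 0.73), ([253.3, 196.1, 29.2, 19.6], 0.48)]
scene flap [([235.8, 141.3, 116.6, 112.6], 0.64), ([279.7, 173.3, 18.2, 27.1], 0.57)]
scene good_cutter [([289.2, 247.5, 23.3, 31.4], 0.59)]
scene ink_red []
scene cork_block []
(array([ 0.18962625, -0.71971851,  0.98542442]), array([ 0.33656306,  0.55462704, -0.76106321]))
side sharps_box [([190.6, 177.2, 169.8, 154.9], 0.61)]
side blunt_cutter [([196.0, 191.1, 17.5, 23.8], 0.78), ([290.4, 201.3, 36.6, 36.5], 0.61), ([276.8, 169.7, 32.2, 16.4], 0.55)]
side flap [([286.3, 201.2, 40.5, 37.2], 0.48)]
side good_cutter []
side ink_red [([192.1, 176.6, 168.7, 155.4], 0.65)]
side cork_block [([260.5, 300.4, 58.8, 54.2], 0.77)]
(array([0.82815228, 0.23899897, 0.92910242]), array([-0.26953912, -0.37135342, -0.88851017]))
```

View pics/scene0.png

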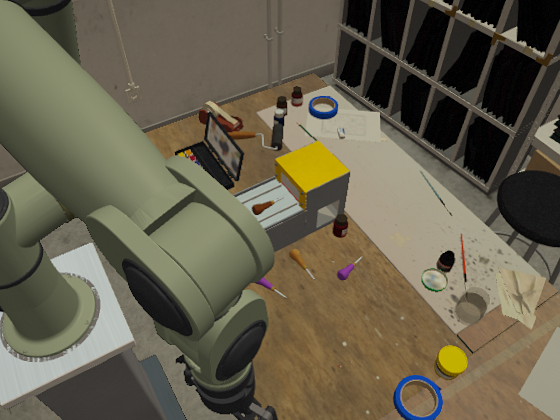

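View pics/side0.png

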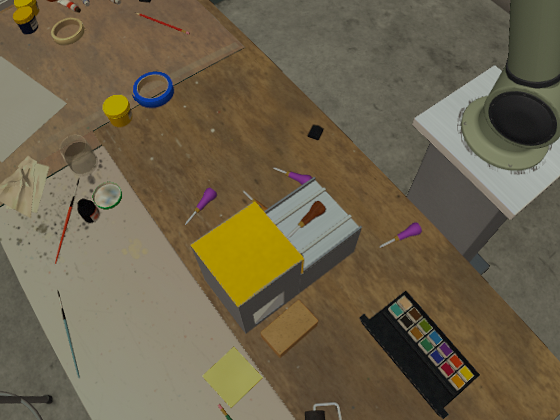

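```bash
python3 - <<'E'
from h import *
for n in('scene','side'):
    p=env.grab_frame(n); hsv=cv2.cvtColor(p['frame'],cv2.COLOR_RGB2HSV)
    m=cv2.inRange(hsv,(22,180,120),(32,255,255))
    k,l,st,c=cv2.connectedComponentsWithStats(m)
    i=[j for j in range(1,k) if np.hypot(*(c[j]-((312,168) if n=='scene' else (248,253))))<25]; i=max(i,key=lambda j:st[j,4])
    print(n,st[i],hsv[int(c[i][1]),int(c[i][0])])
    cs,_=cv2.findContours((l==i).astype('uint8'),0,1); cn=max(cs,key=len)[:,0]
    W=np.array([atz(p,q,.178)[:2] for q in cn])
    r=cv2.minAreaRect((W*1000).astype('float32')); print(r, cv2.boxPoints(r).round(1).tolist())
    # handle of cutter
    for b in env.cut_out(p,'blunt_cutter'):
        ys,xs=np.nonzero(b['pixels']); print(b['score'],b['box'],[atz(p,q,.12).round(4).tolist() for q in ((xs.mean(),ys.mean()),)])
    mm=cv2.inRange(hsv,(3,110,30),(12,255,140)); ref=(263,206) if n=='scene' else (312,213)
    k,l,st,c=cv2.connectedComponentsWithStats(mm)
    for j in range(1,k):
        if np.hypot(*(c[j]-ref))<25 and st[j,4]>15:
            ys,xs=np.nonzero(l==j); Wc=np.array([atz(p,q,.123)[:2] for q in zip(xs,ys)])
            rr=cv2.minAreaRect((Wc*1000).astype('float32')); print('handle',st[j],rr,Wc.mean(0))
    # enlarged crop
x,y=ref; cv2.imwrite('pics/crop1.png',cv2.resize(p['frame'][150:340,170:380,::-1],None,fx=3,fy=3,interpolation=2))
E
```

```text
scene [ 275  141   74   52 2006] [ 26 255 199]
((686.2598876953125, -47.567596435546875), (131.40098571777344, 133.16493225097656), 1.1980657577514648) [[619.2000122070312, 17.600000381469727], [622.0, -115.5], [753.2999877929688, -112.80000305175781], [750.5999755859375, 20.399999618530273]]
0.67 [337.0, 257.5, 24.8, 23.2] [[0.6105, -0.3083, 0.12]]
0.62 [254.8, 199.5, 21.0, 15.3] [[0.5375, -0.0565, 0.12]]
0.62 [256.1, 275.4, 28.7, 22.9] [[0.4419, -0.2536, 0.12]]
handle [252 202  20  13 130] ((535.994140625, -56.86845779418945), (49.798614501953125, 26.85565948486328), 13.318582534790039) [ 0.53464545 -0.06010107]
side [ 191  201  113  106 5981] [ 25 255 172]
((688.6778564453125, -47.83512878417969), (132.0063934326172, 134.200927734375), 1.1342651844024658) [[621.4000244140625, 17.899999618530273], [624.0, -116.19999694824219], [756.0, -113.5999984741211], [753.2999877929688, 20.600000381469727]]
0.73 [280.1, 167.3, 26.9, 17.6] [[0.5128, -0.1337, 0.12]]
0.65 [379.2, 226.5, 44.9, 21.0] [[0.4304, 0.0733, 0.12]]
0.65 [185.5, 190.1, 30.6, 34.7] [[0.6867, -0.1968, 0.12]]
0.62 [287.7, 200.9, 39.7, 35.9] [[0.546, -0.0568, 0.12]]
handle [301 201  24  24 252] ((539.9462280273438, -57.595359802246094), (51.99358367919922, 24.019670486450195), 10.301959991455078) [ 0.53678613 -0.05858506]
```

View pics/crop1.png

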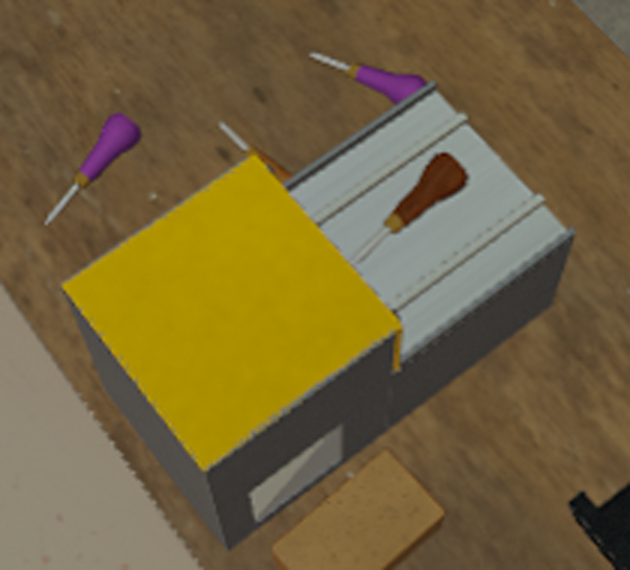

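```bash
cat >> h.py <<'E'
from scipy.spatial.transform import Rotation as Ro
def target(th,hd):
    a,b=np.radians(th),np.radians(hd); h=np.array([np.cos(b),np.sin(b),0]); u=np.array([0,0,1.])
    z=h*np.sin(a)-u*np.cos(a); x=h*np.cos(a)+u*np.sin(a); return np.c_[x,np.cross(z,x),z]
yb=np.radians(1.17); BR=np.array([[np.cos(yb),-np.sin(yb),0],[np.sin(yb),np.cos(yb),0],[0,0,1]]); BO=np.array([.6255,-.0489,0])
def w(b): return BO+BR@np.array(b)
def tob(p): return BR.T@(np.asarray(p)-BO)
E
python3 - <<'E'
from h import *
s=env.read_state(); R=s['eef_rot'];print(np.round(R,3),s['tcp_pos'],s['gripper_width'])
for T in (target(35,6),target(35,6)@np.diag([-1,-1,1])):
    r=Ro.from_matrix(R.T@T).as_rotvec(degrees=True); print(r.round(1))
P=w([-.155,-.013,.20]); print(P,(R.T@(P-s['tcp_pos'])*1000).round(1))
T=target(35,6)
print((R.T@(P-s['tcp_pos'])*1000).round(1),(T.T@(w([-.155,-.013,.12])-P)*1000).round(1))
E
```

```text
[[ 0.893  0.45  -0.   ]
 [ 0.45  -0.893 -0.   ]
 [-0.    -0.    -1.   ]] [ 0.24753921 -0.49115551  0.23129332] 0.08520101089002312
[-6.3 34.6 20.1]
[ -48.1   -8.8 -152.6]
[ 0.47079776 -0.06506222  0.2       ] [ 391.1 -280.    31.3]
[ 391.1 -280.    31.3] [-45.9   0.   65.5]
```

Call:
apply_moves(steps=[[30, -21.5, 0, 0, 0, 0, 14], [30, -21.5, 0, 0, 0, 0, 14], [30, -21.5, 0, 0, 0, 0, 14], [30, -21.5, 0, 0, 0, 0, 14], [30, -21.5, 0, 0, 0, 0, 14], [30, -21.5, 0, 0, 0, 0, 14], [30, -21.5, 0, 0, 0, 0, 14], [30, -21.5, 0, 0, 0, 0, 14], [30, -21.5, 0, 0, 0, 0, 14], [30, -21.5, 0, 0, 0, 0, 14]], newtons=40)

```text
time: 1.73
tcp_pos: [0.4192, -0.1625, 0.2316]
eef_rot: [[0.893, 0.45, 0.001], [0.45, -0.893, -0.0], [0.0, 0.001, -1.0]]
ft_force: [1.1, -0.1, 1.0]
gripper_width: 0.0139
finger_force: 0.0
```

Call:
apply_moves(steps=[[30, -21.5, 0, 0, 0, 0, 14], [30, -21.5, 0, 0, 0, 0, 14], [20, -14, 0, 0, 0, 0, 14], [10, -7.5, 0, -1.05, 5.77, 3.35, 14], [0, 0, 0, -1.05, 5.77, 3.35, 14], [0, 0, 0, -1.05, 5.77, 3.35, 14], [0, 0, 0, -1.05, 5.77, 3.35, 14], [0, 0, 0, -1.05, 5.77, 3.35, 14], [0, 0, 0, -1.05, 5.77, 3.35, 14], [0, 0, 0, 0, 0, 0, 14]])

```text
time: 2.57
tcp_pos: [0.4635, -0.0632, 0.2259]
eef_rot: [[0.818, 0.102, 0.566], [0.081, -0.995, 0.062], [0.57, -0.005, -0.822]]
ft_force: [-1.4, -0.4, -2.4]
gripper_width: 0.0141
finger_force: 0.0
```

```bash
python3 - <<'E'
from h import *
s=env.read_state(); R=s['eef_rot'];print(np.round(R-target(35,6),3).tolist(),tob(s['tcp_pos']),s['gripper_width'],s['time'],s['ft_force'],s['q'])
a=env.grab_frame('wrist'); b=env.grab_frame('side'); save(a,'w1')
cv2.imwrite('pics/s1.png',cv2.resize(b['frame'][140:330,180:440,::-1],None,fx=3,fy=3,interpolation=2))
for b_ in env.cut_out(a,'blunt_cutter'): print(b_['box'],b_['score'])
for X in ([0,0,.11],[-.113,-.012,.123],[-.022,.004,.114],[-.14,.033,.119],[-.14,-.033,.119]): print(X,proj(a,w(X)).round(0))
E
```

```text
[[0.003, -0.003, -0.004], [-0.005, -0.0, 0.002], [-0.004, -0.005, -0.003]] [-0.1622558  -0.01103575  0.22589052] 0.014087258858511916 2.5667 [-1.3694615  -0.3554687  -2.35565321] [-0.52010303 -0.18940109 -0.96595433  0.28382185  0.34215671  2.61111329]
[268.5, 137.3, 29.2, 84.5] 0.87
[416.3, 123.3, 34.2, 53.4] 0.64
[360.5, 272.5, 60.9, 20.6] 0.57
[0, 0, 0.11] [[281. 122.]]
[-0.113, -0.012, 0.123] [[285. 221.]]
[-0.022, 0.004, 0.114] [[276. 137.]]
[-0.14, 0.033, 0.119] [[233. 247.]]
[-0.14, -0.033, 0.119] [[306. 253.]]
```

View pics/w1.png

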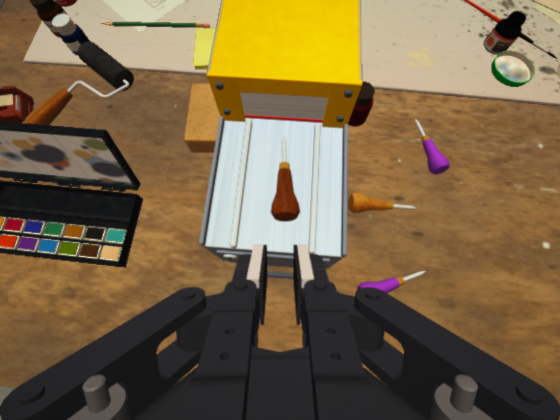

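View pics/s1.png

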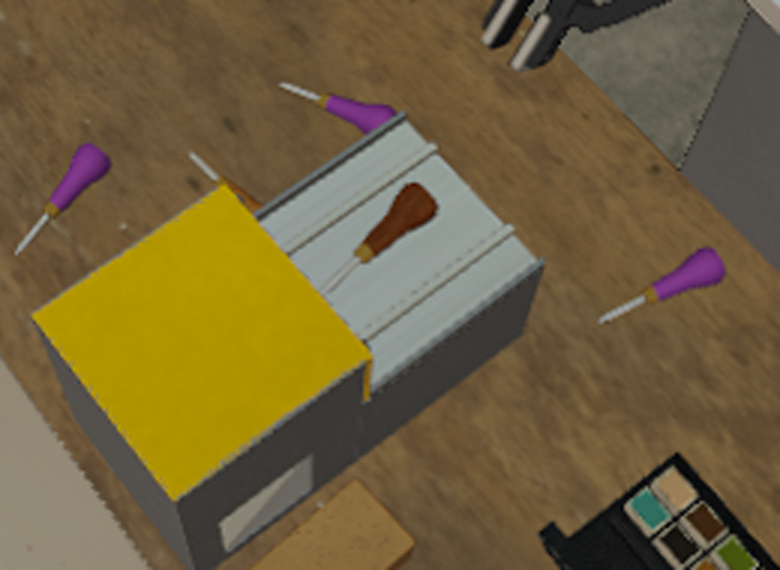

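```bash
python3 - <<'E'
from h import *
a=env.grab_frame('wrist'); s=env.read_state()
for n,uv,z in (('butt',(285.5,219),.12),('tip',(284,138),.114),('flapL',(244,118),.112),('flapR',(325,121),.112),('ledgeL',(205,242),.12),('ledgeR',(342,250),.12),('hoodL',(211,72),.178),('hoodR',(361,77),.178)): print(n,tob(atz(a,uv,z)).round(4))
p=s['tcp_pos']; print(tob(p), proj(a,p))
T=s['eef_rot']
for X in([-.150,-.013,.122],[-.118,-.010,.122]): print((T.T@(w(X)-p)*1000).round(1))
h=BR@np.array([np.cos(np.radians(4)),np.sin(np.radians(4)),0]); print(T.T@h)
E
```

```text
butt [-0.1001 -0.0169  0.12  ]
tip [-0.0095 -0.0081  0.114 ]
flapL [0.0129 0.0378 0.112 ]
flapR [ 0.0169 -0.0511  0.112 ]
ledgeL [-0.1286  0.0557  0.12  ]
ledgeR [-0.1251 -0.071   0.12  ]
hoodL [0.0138 0.0603 0.178 ]
hoodR [ 0.0201 -0.0735  0.178 ]
[-0.15360825 -0.01520469  0.23351697] [[278.81719549 258.68447379]]
[-61.   -2.1  93.4]
[-34.7  -2.3 111.9]
[0.81838791 0.01566172 0.57445273]
```

```bash
python3 - <<'E'
from h import *
a=env.grab_frame('wrist'); s=env.read_state(); save(a,'w2'); print(tob(s['tcp_pos']))
np.save('w2m.npy',np.array(a['world_to_cam']))
b=env.cut_out(a,'blunt_cutter')[0]; print(b['box'],b['score']); ys,xs=np.nonzero(b['pixels'])
for y in (ys.min(),ys.min()+8,ys.max()-8,ys.max()): print(y,xs[ys==y].mean(), tob(atz(a,(xs[ys==y].mean(),y),.12)).round(4))
E
```

```text
[-0.15328489 -0.0152311   0.23359927]
[262.9, 151.8, 28.3, 79.8] 0.8
151 278.0 [-0.027  -0.0038  0.12  ]
159 278.5 [-0.0361 -0.0051  0.12  ]
225 278.5 [-0.1051 -0.0111  0.12  ]
233 274.5 [-0.1131 -0.0081  0.12  ]
```

View pics/w2.png

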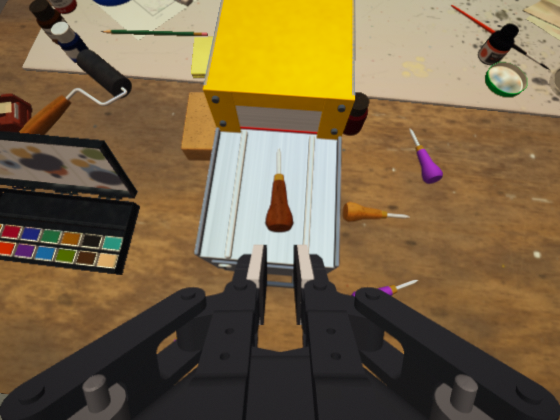

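```bash
python3 - <<'E'
from h import *
s=env.read_state(); p=s['tcp_pos'];T=s['eef_rot']; print((T.T@(w([-.147,-.013,.125])-p)*1000).round(1))
E
```

```text
[-56.9  -1.7  92.4]
```

Call:
apply_moves(steps=[[-8, -0.3, 13, 0, 0, 0, 14], [-8, -0.3, 13, 0, 0, 0, 14], [-8, -0.3, 13, 0, 0, 0, 14], [-8, -0.2, 13, 0, 0, 0, 14], [-8, -0.2, 13, 0, 0, 0, 14], [-8, -0.2, 13, 0, 0, 0, 14], [-6, -0.2, 10, 0, 0, 0, 14], [-3, 0, 4.4, 0, 0, 0, 14], [0, 0, 0, 0, 0, 0, 14], [0, 0, 0, 0, 0, 0, 14]])

```text
time: 3.7
tcp_pos: [0.477, -0.0638, 0.1231]
eef_rot: [[0.815, 0.105, 0.57], [0.086, -0.994, 0.061], [0.573, -0.001, -0.819]]
ft_force: [0.1, -0.2, 0.5]
gripper_width: 0.0142
finger_force: 0.0
```

```bash
python3 - <<'E'
from h import *
a=env.grab_frame('wrist'); s=env.read_state(); save(a,'w3'); p=s['tcp_pos'];T=s['eef_rot'];print(tob(p),s['ft_force'],s['time'])
b=env.cut_out(a,'blunt_cutter')[0]; print(b['box'],b['score']); ys,xs=np.nonzero(b['pixels'])
for y in (ys.min(),ys.min()+8,ys.max()-8,ys.max()): print(y,xs[ys==y].mean(), tob(atz(a,(xs[ys==y].mean(),y),.12)).round(4))
for d in ([0,0,-.004],.01*np.array([np.cos(.07),np.sin(.07),0])): print(T.T@(BR@np.array(d))*1000)
E
```

```text
[-0.14866768 -0.01206924  0.12352993] [-0.0913723   0.40915319  0.03786138] 3.75
[450.3, 80.9, 52.4, 68.1] 0.72
82 454.0 [-0.0194 -0.1199  0.12  ]
90 458.0 [-0.0257 -0.1219  0.12  ]
141 485.5 [-0.0634 -0.1352  0.12  ]
149 483.0 [-0.0692 -0.1329  0.12  ]
[-2.29610880e+00  4.60245277e-04  3.27534490e+00]
[8.18746269 0.14903645 5.73962044]
```

View pics/w3.png

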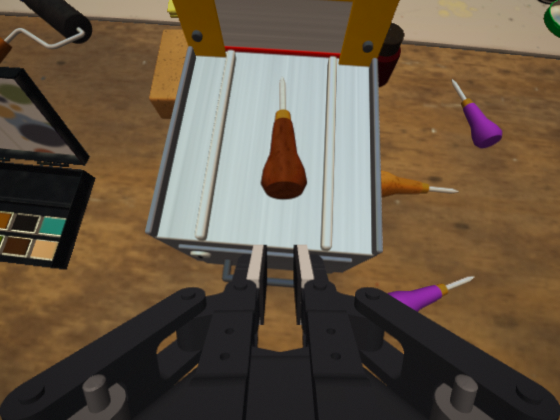

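Call:
apply_moves(steps=[[-2, 0, 2.8, 0, 0, 0, 14], [3.3, 0.06, 2.3, 0, 0, 0, 14], [3.3, 0.06, 2.3, 0, 0, 0, 14], [3.3, 0.06, 2.3, 0, 0, 0, 14], [3.3, 0.06, 2.3, 0, 0, 0, 14], [3.3, 0.06, 2.3, 0, 0, 0, 14], [2.5, 0.04, 1.7, 0, 0, 0, 14], [2.5, 0.04, 1.7, 0, 0, 0, 14], [2.5, 0.04, 1.7, 0, 0, 0, 14], [2.5, 0.04, 1.7, 0, 0, 0, 14]])

```text
time: 4.63
tcp_pos: [0.5084, -0.0606, 0.1196]
eef_rot: [[0.815, 0.105, 0.57], [0.085, -0.995, 0.061], [0.573, -0.001, -0.819]]
ft_force: [-0.2, -0.2, -0.3]
gripper_width: 0.014
finger_force: 0.0
```

Call:
apply_moves(steps=[[2.5, 0.04, 1.7, 0, 0, 0, 14], [2.5, 0.04, 1.7, 0, 0, 0, 14], [2.5, 0.04, 1.7, 0, 0, 0, 14], [2.5, 0.04, 1.7, 0, 0, 0, 14], [2.5, 0.04, 1.7, 0, 0, 0, 14], [2.5, 0.04, 1.7, 0, 0, 0, 14], [2.5, 0.04, 1.7, 0, 0, 0, 14], [0, 0, 0, 0, 0, 0, 14], [0, 0, 0, 0, 0, 0, 14], [0, 0, 0, 0, 0, 0, 14]])

```text
time: 5.47
tcp_pos: [0.5291, -0.0587, 0.1199]
eef_rot: [[0.815, 0.105, 0.57], [0.085, -0.995, 0.061], [0.573, -0.001, -0.819]]
ft_force: [-0.1, 0.0, -0.6]
gripper_width: 0.014
finger_force: 0.0
```

```bash
python3 - <<'E'
from h import *
a=env.grab_frame('wrist'); s=env.read_state(); save(a,'w4'); p=s['tcp_pos'];T=s['eef_rot'];print(tob(p),s['ft_force'],s['time'])
E
```

```text
[-0.09661946 -0.0078504   0.11986903] [-0.08272074  0.85790355 -0.15974564] 5.5167
```

View pics/w4.png

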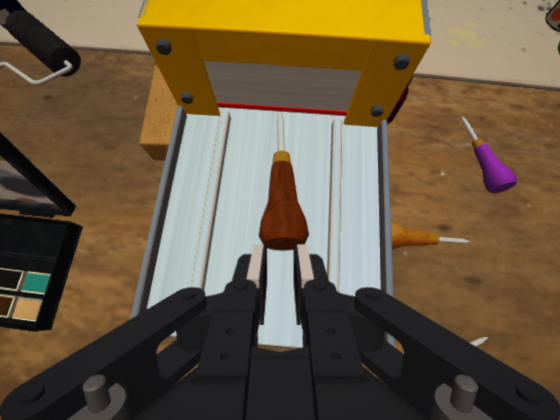

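Call:
apply_moves(steps=[[2.5, 0.04, 1.7, 0, 0, 0, 14], [2.5, 0.04, 1.7, 0, 0, 0, 14], [2.5, 0.04, 1.7, 0, 0, 0, 14], [2.5, 0.04, 1.7, 0, 0, 0, 14], [2.5, 0.04, 1.7, 0, 0, 0, 14], [2.5, 0.04, 1.7, 0, 0, 0, 14], [2.5, 0.04, 1.7, 0, 0, 0, 14], [2.5, 0.04, 1.7, 0, 0, 0, 14], [2.5, 0.04, 1.7, 0, 0, 0, 14], [2.5, 0.04, 1.7, 0, 0, 0, 14]])

```text
time: 6.35
tcp_pos: [0.5596, -0.056, 0.1203]
eef_rot: [[0.815, 0.105, 0.57], [0.085, -0.995, 0.061], [0.574, -0.001, -0.819]]
ft_force: [0.1, -0.1, -0.3]
gripper_width: 0.0139
finger_force: 0.1
```

Call:
apply_moves(steps=[[2.5, 0.04, 1.7, 0, 0, 0, 14], [2.5, 0.04, 1.7, 0, 0, 0, 14], [2.5, 0.04, 1.7, 0, 0, 0, 14], [2.5, 0.04, 1.7, 0, 0, 0, 14], [0, 0, 0, 0, 0, 0, 14], [0, 0, 0, 0, 0, 0, 14], [0, 0, 0, 0, 0, 0, 14], [0, 0, 0, 0, 0, 0, 14], [0, 0, 0, 0, 0, 0, 14], [0, 0, 0, 0, 0, 0, 14]])

```text
time: 7.18
tcp_pos: [0.5713, -0.0549, 0.1205]
eef_rot: [[0.815, 0.104, 0.57], [0.085, -0.995, 0.06], [0.574, -0.001, -0.819]]
ft_force: [0.4, -0.3, 0.0]
gripper_width: 0.0141
finger_force: 0.0
```

```bash
python3 - <<'E'
from h import *
a=env.grab_frame('wrist'); s=env.read_state(); save(a,'w5'); p=s['tcp_pos'];T=s['eef_rot'];print(tob(p),s['ft_force'],s['time'])
E
```

```text
[-0.05430867 -0.00494828  0.12055273] [ 0.26360403 -0.41361831  0.57547232] 7.2333
```

View pics/w5.png

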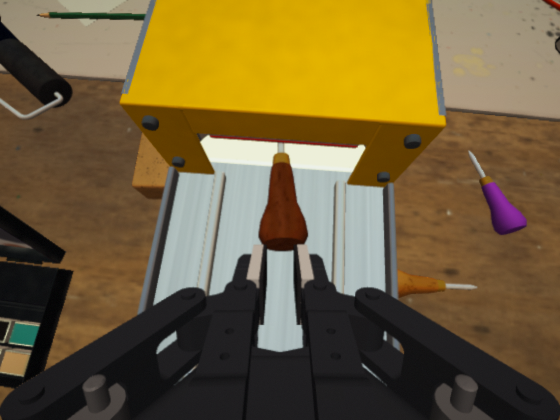

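Call:
apply_moves(steps=[[2.5, 0.04, 1.7, 0, 0, 0, 14], [2.5, 0.04, 1.7, 0, 0, 0, 14], [2.5, 0.04, 1.7, 0, 0, 0, 14], [2.5, 0.04, 1.7, 0, 0, 0, 14], [2.5, 0.04, 1.7, 0, 0, 0, 14], [2.5, 0.04, 1.7, 0, 0, 0, 14], [2.5, 0.04, 1.7, 0, 0, 0, 14], [2.5, 0.04, 1.7, 0, 0, 0, 14], [2.5, 0.04, 1.7, 0, 0, 0, 14], [0, 0, 0, 0, 0, 0, 14]])

```text
time: 8.07
tcp_pos: [0.5993, -0.0525, 0.1212]
eef_rot: [[0.814, 0.105, 0.571], [0.086, -0.994, 0.06], [0.574, -0.0, -0.819]]
ft_force: [-0.7, -0.4, 0.6]
gripper_width: 0.0139
finger_force: 0.0
```

```bash
python3 - <<'E'
from h import *
a=env.grab_frame('wrist'); s=env.read_state(); save(a,'w6'); p=s['tcp_pos'];T=s['eef_rot'];print(tob(p),s['ft_force'],s['time'],tob(ray(a,(0,0))[0]))
hsv=cv2.cvtColor(a['frame'],cv2.COLOR_RGB2HSV); m=cv2.inRange(hsv,(3,110,30),(12,255,140))[130:260,240:330]; print((m>0).sum(), cv2.boundingRect(m))
E
```

```text
[-0.02668267 -0.00300271  0.12100968] [ 0.42022674 -1.13248615  0.15791647] 8.1167 [-0.04719237 -0.00563565  0.2802578 ]
2030 (19, 66, 48, 56)
```

View pics/w6.png

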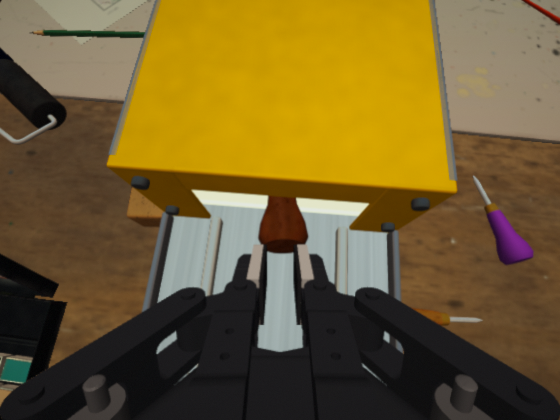

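Call:
apply_moves(steps=[[2.5, 0.04, 1.7, 0, 0, 0, 14], [2.5, 0.04, 1.7, 0, 0, 0, 14], [2.5, 0.04, 1.7, 0, 0, 0, 14], [2.5, 0.04, 1.7, 0, 0, 0, 14], [2.5, 0.04, 1.7, 0, 0, 0, 14], [0, 0, 0, 0, 0, 0, 14], [0, 0, 0, 0, 0, 0, 14], [0, 0, 0, 0, 0, 0, 14], [0, 0, 0, 0, 0, 0, 14], [0, 0, 0, 0, 0, 0, 14]])

```text
time: 8.95
tcp_pos: [0.6133, -0.051, 0.121]
eef_rot: [[0.815, 0.105, 0.57], [0.085, -0.995, 0.061], [0.573, -0.001, -0.819]]
ft_force: [0.0, 0.5, -0.3]
gripper_width: 0.0137
finger_force: 0.0
```

```bash
cat > chk.py <<'E'
from h import *
a=env.grab_frame('wrist'); s=env.read_state(); p=s['tcp_pos'];print(tob(p),s['ft_force'],s['time'])
hsv=cv2.cvtColor(a['frame'],cv2.COLOR_RGB2HSV); m=cv2.inRange(hsv,(3,110,30),(12,255,140))[130:260,240:330]; print((m>0).sum(), cv2.boundingRect(m))
E
python3 chk.py
```

```text
[-0.01217085 -0.00191907  0.12106482] [ 0.14612377 -0.63656694  0.1771993 ] 9.0
57 (0, 104, 90, 8)
```

Call:
apply_moves(steps=[[-4, 0, -2.7, 0, 0, 0, 14], [-8, 0, -5.5, 0, 0, 0, 14], [-12, 0, -8.3, 0, 0, 0, 14], [-12, 0, -8.3, 0, 0, 0, 14], [-12, 0, -8.3, 0, 0, 0, 14], [-12, 0, -8.3, 0, 0, 0, 14], [-12, 0, -8.3, 0, 0, 0, 14], [-12, 0, -8.3, 0, 0, 0, 14], [-12, 0, -8.3, 0, 0, 0, 14], [0, 0, 0, 0, 0, 0, 14]])

```text
time: 9.83
tcp_pos: [0.4937, -0.0625, 0.1191]
eef_rot: [[0.817, 0.103, 0.568], [0.083, -0.995, 0.061], [0.571, -0.003, -0.821]]
ft_force: [-0.5, -0.7, -1.0]
gripper_width: 0.0144
finger_force: 0.0
```

Call:
apply_moves(steps=[[-5, 0, -15, 0, 0, 0, 14], [-5, 0, -15, 0, 0, 0, 14], [-5, 0, -15, 0, 0, 0, 14], [-5, 0, -15, 0, 0, 0, 14], [0, 0, -10, 0, 0, 0, 14], [0, 0, 0, 0, 0, 0, 14], [0, 0, 0, 0, 0, 0, 14], [0, 0, 0, 0, 0, 0, 14], [0, 0, 0, 0, 0, 0, 14], [0, 0, 0, 0, 0, 0, 14]])

```text
time: 10.67
tcp_pos: [0.4413, -0.0689, 0.1656]
eef_rot: [[0.815, 0.105, 0.57], [0.085, -0.994, 0.061], [0.573, -0.001, -0.82]]
ft_force: [0.2, -0.9, -1.1]
gripper_width: 0.014
finger_force: 0.0
```

```bash
python3 - <<'E'
from h import *
s=env.read_state(); print(tob(s['tcp_pos']),s['time'],s['ft_force'])
for n in ('wrist','side','scene'):
    a=env.grab_frame(n); hsv=cv2.cvtColor(a['frame'],cv2.COLOR_RGB2HSV)
    m=cv2.inRange(hsv,(2,110,30),(12,255,140)); poly=proj(a,[w(X) for X in([-.14,.065,.11],[-.14,-.065,.11],[-.004,-.065,.11],[-.004,.065,.11])]).astype(int)
    k=np.zeros(m.shape,'uint8'); cv2.fillPoly(k,[poly],255); print(n,'red-brown on ledge',((m&k)>0).sum())
    if n=='wrist':
        print('detections',[(np.round(b['box']),b['score']) for b in env.boxes_of(a,'blunt_cutter')])
        r=cv2.inRange(hsv,(0,200,120),(4,255,255))|cv2.inRange(hsv,(176,200,120),(180,255,255))
        e=proj(a,[w([.001,y,.112]) for y in(.04,0,-.04)]); print('edge predicted',e.round(0).tolist())
        x0,x1=int(e[0,0]),int(e[2,0]); 
        ys,xs=np.nonzero(r[int(e[1,1])-60:int(e[1,1])+30,x0:x1]); print('red edge',len(ys),ys.mean()+int(e[1,1])-60 if len(ys) else None)
E
```

```text
[-0.18458815 -0.0162668   0.16562388] 10.6667 [ 0.20033599 -0.93795756 -1.12103583]
wrist red-brown on ledge 0
detections [(array([429.,  80.,  44.,  58.]), 0.87), (array([367., 246.,  74.,  34.]), 0.74), (array([169., 275.,  12.,  19.]), 0.39)]
edge predicted [[234.0, 57.0], [278.0, 60.0], [323.0, 63.0]]
red edge 163 57.429447852760745
side red-brown on ledge 0
scene red-brown on ledge 0
```

```bash
python3 -c "
from cell import env
print(env.finish_job())"
```

```text
the job is handed in; nothing more can be done
None
```

The blunt cutter was pushed blade first through the flap. The last pictures show the ledge clear and the flap hanging shut, but not the cutter inside the box; I drew back and handed the job in (about 11 s used).

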